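Line up the bean cutter's plate with a drift pin and fit its next bolt

TASK

The bean cutter's top plate is back on its bed with only the front left bolt fitted, and it sits skewed, so its other holes are out of line with the bed's. Push the tapered drift pin down the front right hole until its shoulder sits flat on the plate and leave it in, then fit one bolt in the hole at the middle of the back, its head fully home on the plate. Leave the other bolt in the block (it replaces the pin later), work by feel without forcing the cutter, and leave the rest of the table as it is.

Things in the scene. Friction and masses are not known exactly. Their poses are not given: they have to be found in the camera images.
- cutter: Fixed bean cutter, green, open like a book: a shallow pan 200 x 200 mm with a far leaf behind it under 42 mm high. Origin on the table under the pan's centre; +x to its back (hinges, far leaf), +y left, z up; front = latch side. A bed stands in the pan, square to it, 170 x 170 mm, upper face 50 mm above the table, 12 mm thick, hollow below. Pushes of 25 N are fine; a jam or knock of 100 N is not.
- plate_level (a point): Point over the pan's centre at the height of the plate's upper face (60 mm). The bed's centre is within 4 mm of it in x and in y: not measured, to be seen or felt. The bed's 14 mm through holes are at (-60,-60) mm, front right, and (60,0) mm, middle of the back, from its centre along the cutter's axes; the pockets in the middle are for beans.
- pan_corner (a point): Front left corner of the pan, at the table. The plate (150 x 150 x 10 mm, flat on the bed, 14 mm holes like the bed's) turns stiffly (0.5 N m) only about the bolt fitted at (-60,60) mm from the bed's centre (knurled head 22 mm wide and high) and stays where left. It starts 0.038 to 0.050 rad counter-clockwise from above: its front right hole lies 4.6 to 6.0 mm to +x of the bed's.
- block: White plastic fastener block, fixed, 190 x 52 mm, 50 mm high, origin on the table under its centre, x axis along its row of four through holes (14.5 mm wide, 46 mm apart). The drift pin and the two bolts stand in three of them in any order, heads resting on the block.
- drift_grip (a point): Centre of the steel drift pin's knurled handle (22 mm wide, 45 mm tall), z up the pin. Its flat underside (shoulder) is 22.5 mm below; from there the pin is 13.5 mm thick for 20 mm, then tapers over 25.5 mm to a blunt 6 mm nose 46 mm below the shoulder. 0.16 kg. Pushed down, the taper wedges the plate into line, taking some 10 to 25 N.
- bolt1_grip (a point): Centre of one bolt's knurled steel head (22 mm wide, 22 mm tall), z up the bolt. The head's underside is 11 mm below; the shank is plain, 12 mm thick, 30 mm long, with a 1 mm chamfer (pushed in, not screwed). 0.085 kg. The two bolts are alike; either will do.
- bolt2_grip (a point): The other bolt, the same as bolt1. Only one is fitted now; the other stays standing in the block.
- brush: Bystander: hand brush lying flat; to be left alone.
- driver: Bystander: screwdriver with a black handle, lying flat; to be left alone.
- loupe: Bystander: round black-rimmed magnifier with a handle, lying flat, 16 mm high; to be left alone.
- weight: Bystander: brass balance weight, 32 mm diameter, 50 mm high; to be left alone.
- dish: Bystander: shallow white dish of beans, 100 mm diameter, 18 mm high; to be left alone.
- sample_jar: Bystander: closed jar of beans, 64 mm diameter, 85 mm high; to be left alone.
- scoop: Bystander: steel bean scoop, bowl 75 x 50 x 30 mm with a round handle; to be left alone.

How it is judged:
On the way, in this order (a step that is already met when the one before it is completed fails the run):
1. the drift pin is down the front right hole with its shoulder on the plate (x of drift_grip in the frame of cutter between -0.068 and -0.052 m and y of drift_grip in the frame of cutter between -0.068 and -0.052 m and z of drift_grip in the frame of cutter between 0.081 and 0.084 m and angle between drift_grip's own z axis and vertical below 0.05 rad), for 0.2 s.
2. with the drift pin still home, one bolt is in the back hole with its head on the plate and the other stands in the block (all of step 1 and ((x of bolt1_grip in the frame of cutter between 0.052 and 0.068 m and y of bolt1_grip in the frame of cutter between -0.008 and 0.008 m and z of bolt1_grip in the frame of cutter between 0.0695 and 0.0725 m and angle between bolt1_grip's own z axis and vertical below 0.05 rad and z of bolt2_grip in the frame of block between 0.059 and 0.063 m and angle between bolt2_grip's own z axis and vertical below 0.1 rad) or (x of bolt2_grip in the frame of cutter between 0.052 and 0.068 m and y of bolt2_grip in the frame of cutter between -0.008 and 0.008 m and z of bolt2_grip in the frame of cutter between 0.0695 and 0.0725 m and angle between bolt2_grip's own z axis and vertical below 0.05 rad and z of bolt1_grip in the frame of block between 0.059 and 0.063 m and angle between bolt1_grip's own z axis and vertical below 0.1 rad))), for 0.2 s.
At the end, for the whole second after the job is handed in: Drift pin in the front right hole, shoulder within 1.5 mm of the plate; one bolt in the back hole, head within 1.5 mm of the plate; both upright within 0.05 rad; the other bolt still standing in the block; all let go (all of step 2); the robot touches nothing.
It fails at once if the cutter is jammed or knocked with more than 100 N (contact force between bed and anything else above 100 N).
It fails at once if a bystander (brush, screwdriver, magnifier, weight, dish, jar or scoop) is moved more than 30 mm (distance of any of brush, driver, loupe, weight, dish, sample_jar, scoop from where it was at the start of the episode above 0.03 m).
It also fails if it takes over 67 s, if anything falls off the work surface, if the arm or the gripper's body presses on something with over 40 N, if the wrist force passes 120 N, or if a joint passes its speed limit or range.

ROBOT

A 7-joint arm with a two-finger parallel gripper is mounted at the origin on the work surface. World frame = base frame: x ahead of the robot, y to its left, z up, the work surface at z = 0. Lengths are in m, angles in rad, forces in N, time in s.
With the tool pointing down it reaches from about 0.4 to 0.85 m from the base axis. Payload 6.9 kg.
Tool frame: the origin (TCP) lies where the fingers leave the gripper's body, on its centre line; the fingertips stand ctrl.nose_length ahead of it and the grasp point (between the pads) lies 54 mm ahead of it (ctrl.nose_length is the distance from the TCP to the fingertips, in m); z points along the fingers, y is the line along which they close (so a half turn about z gives the same grasp; the last joint's range is limited). The gripper opens to 85 mm and grips with 20 to 120 N. Pads are 22 mm wide; open, the fingers measure 114 mm over their backs; the gripper's body (76 mm by 85 mm) begins 54 mm behind the grasp point. The pads swing forward as they close: fully open they stand 13 mm farther back than shut.
Start: joints at [1.387, 0.507, -0.238, 1.5, 0.126, 1.149, -0.155], TCP at [0.178, -0.599, 0.304] pointing down, gripper open.
Joint ranges: [-3.08, 3.08], [-0.24, 2.05], [-1.43, 1.35], [0, 2.5], [-1.52, 4.66], [0.17, 1.96], [-2.89, 2.89]. Speed limits (rad/s): [2.39, 2.39, 3.14, 3.14, 3.14, 3.14, 3.14].

INTERFACE

Orientations are given as a 3x3 rotation matrix whose columns are the frame's x, y, z axes.
In Python, from station import monitor, grab_frame, ctrl gives the robot as it stands. The module is installed in compiled form; this text tells all that it offers.
- The arm moves only by the tool step_arm, never from a script. Its argument "commands" is a list of rows, each a list of 6 numbers: the shift along the tool's x, y, z as a fraction of full scale, then the turn, a rotation vector about the tool's x, y, z as a fraction of full scale. In form: [[dx, dy, dz, ax, ay, az], ...]. A call has 1 to 12 rows; each row shifts and turns the commanded pose from where the row before left it, along the tool's axes as they then stand; what a row does not reach is not made up. Full scale, the value 1, is 100 mm for a shift and 360 degrees for a turn. A row lasts 1/12 s, in which the tool goes at most 41.7 mm and 7.16 degrees, less where a joint would pass 70% of its speed; a pose out of reach is approached as far as the arm can. A call with a number of a shift or a turn outside -1 to 1 is refused whole. A call with a gripper value outside its range is refused whole. "fingers" is the gripper's target within -1 to 1 (fully open at 1, half-way at 0, shut at -1), set as the call begins (left out, the last holds). The fingers move at their own pace and stop on an object; the grip force is fixed at half the most. Time passes only in rows, so rows that do not move let the fingers close. It gives the time, the measured TCP pose, the force, the opening and the grip force at its end, in the units of the state.
- monitor.observe(): the state, without advancing time (a new reading comes with each control period).
- grab_frame(name): name is "side" or "top" or "wrist"; returns a dict with "img" (384x512x3 uint8, red, green, blue), "fov_y" (degrees; the focal length in pixels is half the picture's height over the tangent of half this angle, whatever the lens; pixels are square), "cx", "cy" (the principal point, pixels), "extrinsics" (4x4, takes a point from world to camera coordinates). Camera axes: x right, y down, z forward; pixel columns grow to the right and rows downward; lengths in m; the calibration is good to about 2 mm. A picture is of the moment at which its call begins. There is no depth.
- ctrl.close_job(): hands the job in; it is judged then, once.
The state is a dict: "t": time; "q": joint angles; "dq": joint speeds; "joint_efforts": joint torques, N m; "tool_pos": TCP position; "orientation": TCP orientation; "ft_force": force on the tool from outside, world axes, zero at the start; "wrist_torque": the same for the moment, N m; "opening": finger opening in m; "gripper_force": force on a finger pad.
Only numpy, scipy, OpenCV 4.12 (cv2) and the standard library are available. Lean on these libraries where they do the work, as an engineer would, in place of code of your own. Each camera call takes 0.05 s, during which the arm holds its last target. There are 200 camera calls.

## Working session

There is one attempt and no reset: what is moved stays moved. The work goes in short steps, Python scripts to look and compute and a tool call to move; the robot and the scene stay as the last step left them, time stands still between calls to the robot, and variables do not carry over. Pictures are saved under pics/ and viewed, at most 10 in all, crops included, and the job is handed in when it is done.

Besides the shell and the picture viewer there is one more tool, called after "Request:" as name([rows], argument=value, ...), one row to a line, values as JSON. step_arm: Moves the arm, as the interface text tells. Its arguments: {"type":"object","properties":{"commands":{"type":"array"},"fingers":{"type":"number"}},"required":["commands"]}

```bash
mkdir -p pics; cat > h.py <<'E'
import numpy as np, cv2
from station import monitor, grab_frame, ctrl
def ray(f,u,v):
    fl=192/np.tan(np.radians(f["fov_y"])/2); E=np.array(f["extrinsics"]); R,t=E[:3,:3],E[:3,3]
    d=R.T@np.array([(u-f["cx"])/fl,(v-f["cy"])/fl,1]); return -R.T@t,d
def atz(f,u,v,z):
    c,d=ray(f,u,v); return c+d*(z-c[2])/d[2]
def proj(f,p):
    fl=192/np.tan(np.radians(f["fov_y"])/2); E=np.array(f["extrinsics"]); q=E[:3,:3]@np.array(p)+E[:3,3]
    return np.array([f["cx"]+fl*q[0]/q[2],f["cy"]+fl*q[1]/q[2]])
def save(f,n,box=None,s=1):
    im=f["img"][:,:,::-1]
    if box: x0,y0,x1,y1=box; im=im[y0:y1,x0:x1]
    cv2.imwrite("pics/"+n,cv2.resize(im,None,fx=s,fy=s,interpolation=cv2.INTER_CUBIC))
import pickle
E
python3 - <<'E'
from h import *
fs={n:grab_frame(n) for n in("top","side")}
pickle.dump(fs,open("f0.pkl","wb"))
for n,f in fs.items():
    save(f,n+"0.png",s=1.5); print(n,f["fov_y"],f["cx"],f["cy"],np.round(f["extrinsics"],3).tolist())
s=monitor.observe(); print({k:np.round(v,3).tolist() for k,v in s.items()},ctrl.nose_length)
E
```

```text
top 44.89809442276508 255.9493143924672 193.65685304978598 [[0.01, -1.0, 0.019, -0.018], [-0.993, -0.012, -0.119, 0.59], [0.119, -0.018, -0.993, 1.146], [0.0, 0.0, 0.0, 1.0]]
side 49.6611127579595 254.85172878826643 195.64529485247672 [[-0.902, -0.432, 0.002, 0.539], [-0.306, 0.634, -0.71, 0.234], [0.305, -0.641, -0.704, 0.952], [0.0, 0.0, 0.0, 1.0]]
{'t': 0.1, 'q': [1.388, 0.508, -0.238, 1.501, 0.126, 1.149, -0.155], 'dq': [-0.0, -0.001, -0.001, -0.002, 0.001, -0.001, -0.0], 'joint_efforts': [-0.003, -62.183, -2.194, -25.02, 0.013, 0.008, 0.0], 'tool_pos': [0.178, -0.599, 0.303], 'orientation': [[0.959, 0.285, -0.0], [0.285, -0.959, 0.002], [-0.0, -0.002, -1.0]], 'ft_force': [0.403, -0.357, 0.163], 'wrist_torque': [0.005, 0.001, 0.02], 'gripper_force': 0.0, 'opening': 0.086} 0.0726
```

View pics/top0.png

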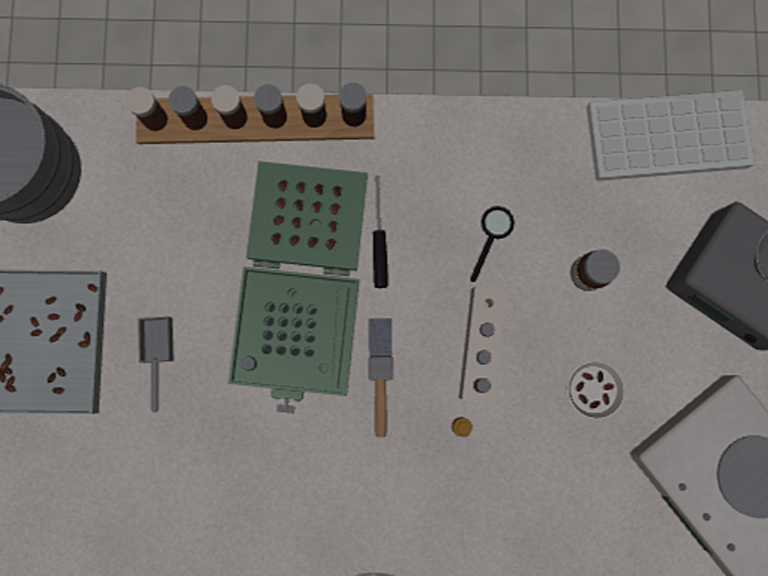

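View pics/side0.png

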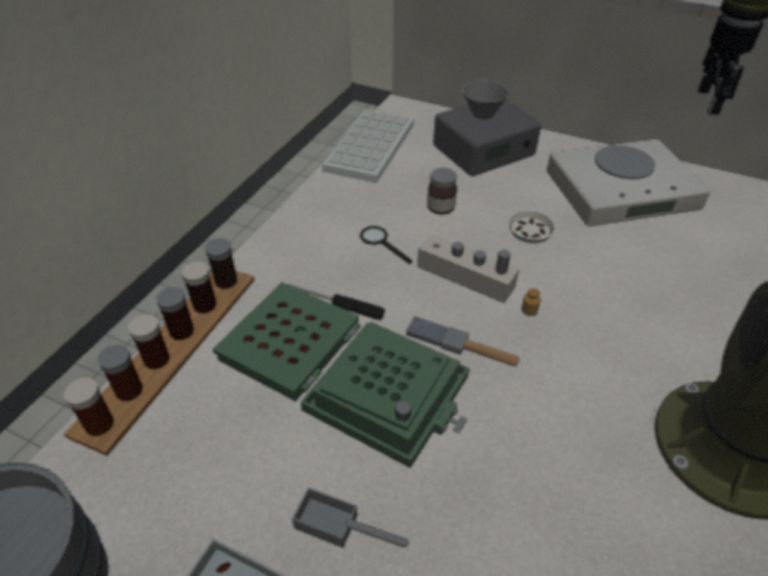

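The top view shows the cutter at about (295,325) in the 1.5x picture, with its front right hole at (323,368), back hole at (291,293) and bolt head at (248,363). The block's column runs from an empty hole (489,302) through heads at (487,329), (484,356) and (482,385). The side view shows the tall one at (502,262), so the drift is the block's nearest item to the robot.

```bash
python3 - <<'E'
from h import *
fs=pickle.load(open("f0.pkl","rb")); im=fs["top"]["img"][:,:,::-1]; si=fs["side"]["img"][:,:,::-1]
r=lambda a,s:cv2.resize(a,None,fx=s,fy=s,interpolation=cv2.INTER_CUBIC)
a=r(im[170:280,145:245],5)  # cutter: 500x550
b=r(im[185:295,295:345],5)  # block 250x550
cv2.imwrite("pics/crop1.png",np.hstack([a,b]))
f=fs["top"]
for n,u,v,z in[("drift",482,385,.095),("b1",484,356,.072),("b2",487,329,.072),("empty",489,302,.05),("FR",323,368,.06),("BK",291,293,.06),("bolt",248,363,.082)]:
    print(n,np.round(atz(f,u/1.5,v/1.5,z),4))
E
```

```text
drift [ 0.4335 -0.167   0.095 ]
b1 [ 0.48   -0.1743  0.072 ]
b2 [ 0.5241 -0.1795  0.072 ]
empty [ 0.5708 -0.1869  0.05  ]
FR [0.458  0.0877 0.06  ]
BK [0.5807 0.1431 0.06  ]
bolt [0.4646 0.2063 0.082 ]
```

View pics/crop1.png

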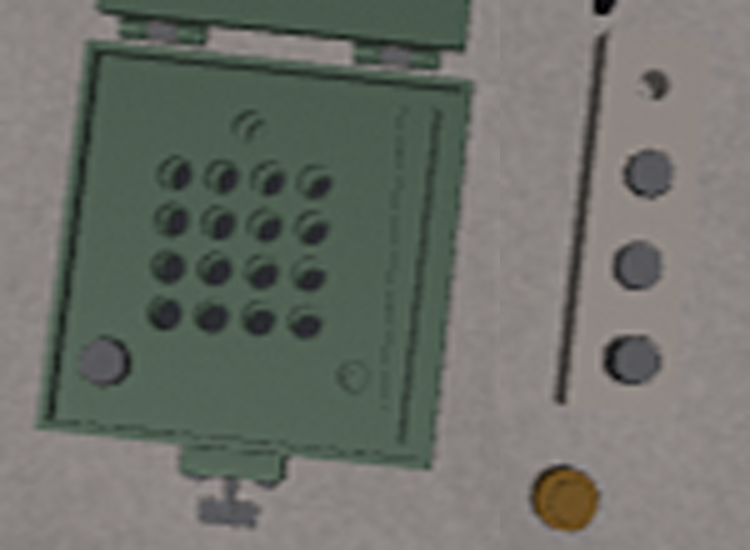

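Crop: FR hole (353,376), back hole (249,126), fitted bolt head (104,361), drift top (636,358), bolt heads (640,265) and (652,174), empty hole (655,86). Next I'll turn these into positions and the first move.

```bash
cat >> h.py <<'E'
from scipy.spatial.transform import Rotation as Ro
def plan(p,yang=None):
    """tool-frame shift (fraction of 100mm) to bring GRASP point (54mm ahead) to p; yang = world angle of tool y, deg"""
    s=monitor.observe(); R=np.array(s["orientation"]); c=np.array(s["tool_pos"]); 
    print("t",round(s["t"],2),"tcp",np.round(c,4),"grasp",np.round(c+.054*R[:,2],4),"F",np.round(s["ft_force"],1),"M",np.round(s["wrist_torque"],2),"open",round(s["opening"],4),"gf",s["gripper_force"])
    if p is None: return
    if yang is None: yang=np.degrees(np.arctan2(R[1,1],R[0,1]))
    a=np.radians(yang); y=np.array([np.cos(a),np.sin(a),0]); z=np.array([0,0,-1.]); G=np.c_[np.cross(y,z),y,z]
    tcp=np.array(p)-.054*z
    print("shift",np.round(R.T@(tcp-c)/.1,3),"turn(frac)",np.round(Ro.from_matrix(R.T@G).as_rotvec()/(2*np.pi),4))
E
python3 - <<'E'
from h import *
f=pickle.load(open("f0.pkl","rb"))["top"]
P={}
for n,u,v,z in[("drift",636-500+0,358,.095),("b1",140,265,.072),("b2",152,174,.072),("empty",155,86,.05)]:
    P[n]=atz(f,295+u/5,185+v/5,z)
for n,u,v,z in[("FR",353,376,.06),("BK",249,126,.06),("bolt",104,361,.082),("pFL",38,428,.0),("pFR",432,467,.0),("pBL",90,42,.0),("pBR",470,82,.0)]:
    P[n]=atz(f,145+u/5,170+v/5,z)
for n,p in P.items(): print(n,np.round(p,4))
d=lambda a,b:np.degrees(np.arctan2(*(P[b]-P[a])[1::-1]))
print("row",d("drift","empty"),"pan",d("pFL","pBL"),d("pFR","pBR"),d("pFR","pFL")-90,d("pBR","pBL")-90,"plate",d("FR","bolt")-90, d("bolt","BK")+26.565)
for n in("FR","BK"): print(n,np.linalg.norm(P[n]-P["bolt"]))
plan(P["drift"][:2].tolist()+[.20],-98.3)
E
```

```text
drift [ 0.4337 -0.1691  0.095 ]
b1 [ 0.4784 -0.1751  0.072 ]
b2 [ 0.5229 -0.1813  0.072 ]
empty [ 0.5686 -0.1869  0.05  ]
FR [0.4584 0.0871 0.06  ]
BK [0.5811 0.1411 0.06  ]
bolt [0.4641 0.2052 0.082 ]
pFL [0.4307 0.252  0.    ]
pFR [0.4128 0.0496 0.    ]
pBL [0.6312 0.2322 0.    ]
pBR [0.6126 0.033  0.    ]
row -7.502044020880707 pan -5.643383023583722 -4.758823247927437 -5.049483738514766 -5.3370803818009875 plate -2.791928252103105 -2.1328999019456596
FR 0.1202328847466785
BK 0.13515232046531722
t 0.1 tcp [ 0.1778 -0.5988  0.3031] grasp [ 0.1778 -0.5987  0.2491] F [ 0.4 -0.4  0.2] M [0.   0.   0.02] open 0.0856 gf 0.0
shift [ 3.677 -3.39   0.497] turn(frac) [-0.0002  0.0001  0.069 ]
```

Request:
step_arm([
  [0.26, -0.24, 0, 0, 0, 0],
  [0.26, -0.24, 0, 0, 0, 0],
  [0.26, -0.24, 0.04, 0, 0, 0],
  [0.26, -0.24, 0.04, 0, 0, 0],
  [0.26, -0.24, 0.04, 0, 0, 0],
  [0.26, -0.24, 0.04, 0, 0, 0],
  [0.26, -0.24, 0.04, 0, 0, 0],
  [0.26, -0.24, 0.04, 0, 0, 0],
  [0.26, -0.24, 0.04, 0, 0, 0],
  [0.26, -0.24, 0.04, 0, 0, 0],
  [0.26, -0.24, 0.04, 0, 0, 0],
  [0.26, -0.24, 0.04, 0, 0, 0],
], fingers=1)

```text
t: 1.1
tool_pos: [0.3954, -0.2326, 0.2636]
orientation: [[0.959, 0.285, -0.0], [0.285, -0.959, 0.0], [-0.0, -0.0, -1.0]]
ft_force: [0.5, 0.3, 0.6]
opening: 0.0855
gripper_force: 0.0
```

Request:
step_arm([
  [0.2, -0.18, 0.04, 0, 0, 0],
  [0.2, -0.18, 0.04, 0, 0, 0],
  [0.15, -0.15, 0, 0, 0, 0],
  [0, 0, 0, 0, 0, 0.0175],
  [0, 0, 0, 0, 0, 0.0175],
  [0, 0, 0, 0, 0, 0.0175],
  [0, 0, 0, 0, 0, 0.0165],
  [0, 0, 0, 0, 0, 0],
  [0, 0, 0, 0, 0, 0],
  [0, 0, 0, 0, 0, 0],
])

```text
t: 1.93
tool_pos: [0.4332, -0.1696, 0.2558]
orientation: [[0.99, -0.141, -0.0], [-0.141, -0.99, 0.0], [-0.0, -0.0, -1.0]]
ft_force: [0.3, 1.0, -0.1]
opening: 0.0854
gripper_force: 0.0
```

```bash
python3 - <<'E'
from h import *
f=grab_frame("wrist"); pickle.dump(f,open("w1.pkl","wb")); save(f,"w1.png",s=1.5)
print(np.round(f["extrinsics"],3).tolist(),f["fov_y"])
for p in([.4337,-.1691,.095],[.4784,-.1751,.072]): print(proj(f,p)*1.5)
plan([.4337,-.1691,.20],-97.5)
E
```

```text
[[-0.141, -0.99, -0.001, -0.106], [-0.941, 0.133, 0.31, 0.405], [-0.306, 0.044, -0.951, 0.474], [0.0, 0.0, 0.0, 1.0]] 66.6737513994542
[381.20715296 292.87917289]
[380.63394731 205.58962856]
t 1.98 tcp [ 0.4332 -0.1696  0.2558] grasp [ 0.4332 -0.1696  0.2018] F [ 0.2 -0.1  0.3] M [-0.03 -0.03 -0.03] open 0.0856 gf 0.0
shift [ 0.004 -0.006  0.018] turn(frac) [-0.      0.     -0.0018]
```

View pics/w1.png

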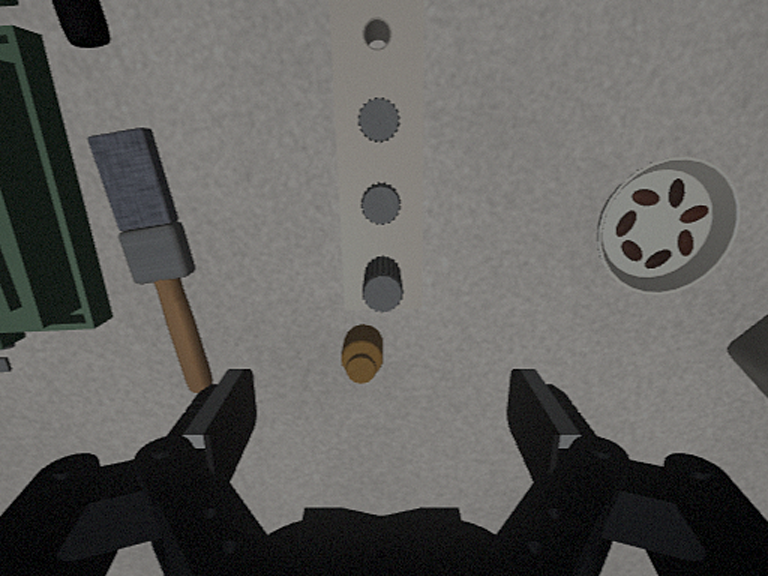

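The wrist view shows the drift top at (383,292) against a predicted (381,293), so my estimates hold to about 1 mm. I'll go down and grip.

Request:
step_arm([
  [0.004, -0.006, 0.25, 0, 0, 0],
  [0, 0, 0.25, 0, 0, 0],
  [0, 0, 0.25, 0, 0, 0],
  [0, 0, 0.2, 0, 0, 0],
  [0, 0, 0.15, 0, 0, -0.002],
  [0, 0, 0.1, 0, 0, 0],
  [0, 0, 0.07, 0, 0, 0],
  [0, 0, 0, 0, 0, 0],
  [0, 0, 0, 0, 0, 0],
])

```text
t: 2.73
tool_pos: [0.4338, -0.1692, 0.1289]
orientation: [[0.991, -0.131, -0.0], [-0.131, -0.991, 0.0], [-0.0, -0.0, -1.0]]
ft_force: [0.2, -0.2, 0.8]
opening: 0.0853
gripper_force: 0.0
```

Request:
step_arm([
  [0, 0, 0, 0, 0, 0],
  [0, 0, 0, 0, 0, 0],
  [0, 0, 0, 0, 0, 0],
  [0, 0, 0, 0, 0, 0],
  [0, 0, 0, 0, 0, 0],
  [0, 0, 0, 0, 0, 0],
  [0, 0, 0, 0, 0, 0],
  [0, 0, 0, 0, 0, 0],
  [0, 0, 0, 0, 0, 0],
  [0, 0, 0, 0, 0, 0],
], fingers=-1)

```text
t: 3.57
tool_pos: [0.4338, -0.1694, 0.1293]
orientation: [[0.991, -0.132, 0.001], [-0.132, -0.991, -0.001], [0.001, 0.0, -1.0]]
ft_force: [-0.7, -0.5, 6.3]
opening: 0.0206
gripper_force: 58.3
```

Request:
step_arm([
  [0, 0, -0.06, 0, 0, 0],
  [0, 0, -0.1, 0, 0, 0],
  [0, 0, -0.2, 0, 0, 0],
  [0, 0, -0.25, 0, 0, 0],
  [0, 0, -0.25, 0, 0, 0],
  [0, 0, -0.2, 0, 0, 0],
  [0, 0, -0.1, 0, 0, 0],
  [0, 0, 0, 0, 0, -0.0065],
  [0, 0, 0, 0, 0, 0],
])

```text
t: 4.32
tool_pos: [0.4337, -0.169, 0.2458]
orientation: [[0.996, -0.089, 0.001], [-0.089, -0.996, -0.0], [0.001, 0.0, -1.0]]
ft_force: [-1.0, 0.0, -2.2]
opening: 0.0207
gripper_force: 59.3
```

```bash
python3 - <<'E'
from h import *
plan([.4557,.0873,.18],-95.2)
E
```

```text
t 4.32 tcp [ 0.4337 -0.169   0.2458] grasp [ 0.4338 -0.169   0.1918] F [-1.   0.  -2.2] M [ 0.01 -0.    0.02] open 0.0207 gf 59.298094511032104
shift [-0.01  -2.572  0.117] turn(frac) [ 0.     -0.0002  0.0002]
```

Request:
step_arm([
  [0, -0.1, 0, 0, 0, 0],
  [0, -0.25, 0, 0, 0, 0],
  [0, -0.35, 0, 0, 0, 0],
  [0, -0.35, 0, 0, 0, 0],
  [0, -0.35, 0, 0, 0, 0],
  [0, -0.35, 0, 0, 0, 0],
  [0, -0.35, 0, 0, 0, 0],
  [0, -0.25, 0, 0, 0, 0],
  [-0.01, -0.15, 0.1, 0, 0, 0],
  [0, -0.07, 0.15, 0, 0, 0],
  [0, 0, 0.1, 0, 0, 0],
  [0, 0, 0, 0, 0, 0],
])

```text
t: 5.32
tool_pos: [0.4544, 0.0881, 0.2077]
orientation: [[0.996, -0.09, -0.005], [-0.09, -0.996, -0.0], [-0.005, 0.001, -1.0]]
ft_force: [-0.8, 0.2, -1.6]
opening: 0.0208
gripper_force: 59.3
```

```bash
python3 - <<'E'
from h import *
plan([.4557,.0873,.15],-95.2)
w=grab_frame("wrist"); s=grab_frame("side"); pickle.dump((w,s),open("w2.pkl","wb"))
R=np.array(monitor.observe()["orientation"]);c=np.array(monitor.observe()["tool_pos"])
nose=c+R[:,2]*(.054+.0685+.0028)
r=lambda a,k:cv2.resize(a[:,:,::-1],None,fx=k,fy=k,interpolation=cv2.INTER_CUBIC)
def box(f,p,h): u,v=proj(f,p).round().astype(int); return u-h,v-h
fr=[.4584,.0871,.06]
for n,f in(("w",w),("s",s)): print(n,"nose",proj(f,nose),"hole",proj(f,fr))
uw,vw=box(w,fr,50); us,vs=box(s,fr,33); print(uw,vw,us,vs)
cv2.imwrite("pics/n2.png",np.hstack([r(w["img"][max(vw,0):vw+100,uw:uw+100],4)[:396,:396],r(s["img"][vs:vs+66,us:us+66],6)[:396,:396]]))
E
```

```text
t 5.32 tcp [0.4544 0.0881 0.2077] grasp [0.4542 0.0881 0.1537] F [-0.8  0.2 -1.6] M [-0.01  0.03  0.03] open 0.0208 gf 59.31358873844147
shift [0.014 0.007 0.037] turn(frac) [0.0001 0.0008 0.0001]
w nose [255.86902266 210.83483413] hole [255.52642999 195.52364026]
s nose [293.51503314 234.2177763 ] hole [291.6199803  240.23646259]
206 146 259 207
```

View pics/n2.png

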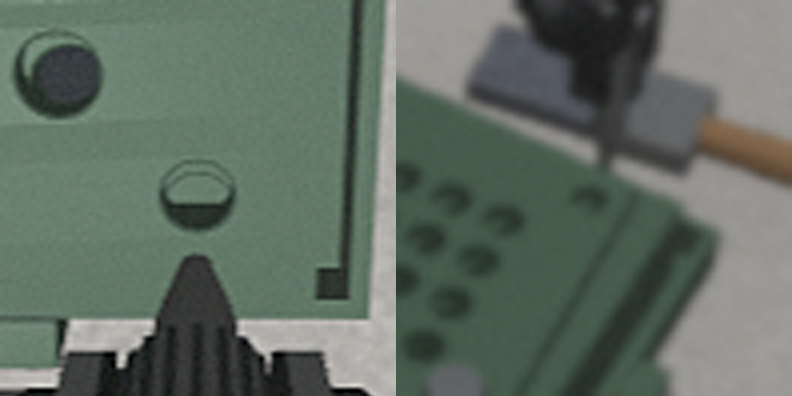

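Crop: the hole centre is at wrist (255.5,194.5), as predicted, and the nose is at (255.3,210.8). The dark lower part of the hole is the bed's hole, offset to -x as expected. I'll move the nose to the middle of the overlap and dip into the plate hole.

Request:
step_arm([
  [0.012, 0.012, 0, 0, 0.0008, 0],
  [0, 0, 0, 0, 0, 0],
  [0, 0, 0, 0, 0, 0],
  [0, 0, 0.08, 0, 0, 0],
  [0, 0, 0.08, 0, 0, 0],
  [0, 0, 0.06, 0, 0, 0],
  [0, 0, 0.04, 0, 0, 0],
  [0, 0, 0.03, 0, 0, 0],
  [0, 0, 0, 0, 0, 0],
  [0, 0, 0, 0, 0, 0],
])

```text
t: 6.25
tool_pos: [0.4573, 0.0857, 0.1807]
orientation: [[0.996, -0.091, 0.004], [-0.091, -0.996, -0.0], [0.004, 0.0, -1.0]]
ft_force: [-0.1, -0.6, -1.8]
opening: 0.0208
gripper_force: 59.3
```

```bash
python3 - <<'E'
from h import *
plan([.4557,.0873,.1213],-95.2)
E
```

```text
t 6.25 tcp [0.4573 0.0857 0.1807] grasp [0.4576 0.0857 0.1267] F [-0.1 -0.6 -1.8] M [-0.06  0.04  0.01] open 0.0208 gf 59.33753192424774
shift [-0.018 -0.015  0.054] turn(frac) [ 0.     -0.0007 -0.0001]
```

Request:
step_arm([
  [-0.016, -0.012, 0, 0, -0.0006, 0],
  [0, 0, 0, 0, 0, 0],
  [0, 0, 0, 0, 0, 0],
  [0, 0, 0, 0, 0, 0],
  [0, 0, 0, 0, 0, 0],
  [0, 0, 0, 0, 0, 0],
])

```text
t: 6.75
tool_pos: [0.456, 0.0869, 0.181]
orientation: [[0.996, -0.091, 0.001], [-0.091, -0.996, -0.0], [0.001, -0.0, -1.0]]
ft_force: [0.3, -0.5, -1.4]
opening: 0.0206
gripper_force: 59.3
```

Request:
step_arm([
  [0, 0, 0.02, 0, 0, 0],
  [0, 0, 0.02, 0, 0, 0],
  [0, 0, 0.02, 0, 0, 0],
  [0, 0, 0, 0, 0, 0],
  [0, 0, 0, 0, 0, 0],
  [0, 0, 0, 0, 0, 0],
])

```text
t: 7.25
tool_pos: [0.4562, 0.087, 0.1749]
orientation: [[0.996, -0.091, 0.002], [-0.091, -0.996, 0.0], [0.002, -0.0, -1.0]]
ft_force: [1.7, 0.3, -2.6]
opening: 0.0208
gripper_force: 59.3
```

```bash
python3 - <<'E'
from h import *
plan([.4557,.0873,.1213],-95.2); print(np.round(monitor.observe()["orientation"],4).tolist())
E
```

```text
t 7.25 tcp [0.4562 0.087  0.1749] grasp [0.4563 0.087  0.1209] F [ 1.7  0.3 -2.6] M [ 0.07 -0.41 -0.  ] open 0.0208 gf 59.332035183906555
shift [-0.005 -0.003 -0.004] turn(frac) [-0.     -0.0003 -0.0001]
[[0.9958, -0.0913, 0.0017], [-0.0913, -0.9958, 0.0001], [0.0017, -0.0002, -1.0]]
```

Request:
step_arm([
  [0, 0, 0.015, 0, 0, 0],
  [0, 0, 0.015, 0, 0, 0],
  [0, 0, 0, 0, 0, 0],
  [0, 0, 0, 0, 0, 0],
])

```text
t: 7.58
tool_pos: [0.4564, 0.087, 0.1719]
orientation: [[0.996, -0.091, 0.002], [-0.091, -0.996, 0.0], [0.002, -0.0, -1.0]]
ft_force: [2.9, 0.2, -2.1]
opening: 0.021
gripper_force: 59.3
```

Request:
step_arm([
  [0, 0, 0.015, 0, 0, 0],
  [0, 0, 0.015, 0, 0, 0],
  [0, 0, 0, 0, 0, 0],
  [0, 0, 0, 0, 0, 0],
])

```text
t: 7.92
tool_pos: [0.4564, 0.0871, 0.1689]
orientation: [[0.996, -0.091, 0.002], [-0.091, -0.996, 0.0], [0.002, -0.001, -1.0]]
ft_force: [4.8, -0.3, -2.2]
opening: 0.021
gripper_force: 59.4
```

```bash
python3 - <<'E'
from h import *
plan([.4557,.0873,.1213],-95.2); print(np.round(monitor.observe()["orientation"],4).tolist())
E
```

```text
t 7.92 tcp [0.4564 0.0871 0.1689] grasp [0.4565 0.0871 0.1149] F [ 4.8 -0.3 -2.2] M [ 0.24 -1.14 -0.03] open 0.021 gf 59.353734254837036
shift [-0.007 -0.001 -0.064] turn(frac) [-0.0001 -0.0003 -0.0001]
[[0.9958, -0.0911, 0.0022], [-0.0911, -0.9958, 0.0003], [0.0022, -0.0005, -1.0]]
```

Request:
step_arm([
  [-0.006, 0, 0.015, 0, -0.0003, 0],
  [-0.004, 0, 0.015, 0, 0, 0],
  [0, 0, 0, 0, 0, 0],
  [0, 0, 0, 0, 0, 0],
])

```text
t: 8.25
tool_pos: [0.4549, 0.0872, 0.1658]
orientation: [[0.996, -0.091, -0.001], [-0.091, -0.996, 0.0], [-0.001, -0.0, -1.0]]
ft_force: [3.9, 1.7, -0.7]
opening: 0.0209
gripper_force: 59.4
```

Request:
step_arm([
  [-0.003, 0, 0.015, 0, 0, 0],
  [-0.003, 0, 0.015, 0, 0, 0],
  [0, 0, 0, 0, 0, 0],
  [0, 0, 0, 0, 0, 0],
])

```text
t: 8.58
tool_pos: [0.4542, 0.0872, 0.1627]
orientation: [[0.996, -0.091, -0.001], [-0.091, -0.996, 0.0], [-0.001, -0.0, -1.0]]
ft_force: [4.7, 1.5, -1.2]
opening: 0.0209
gripper_force: 59.4
```

```bash
python3 - <<'E'
from h import *
plan([.453,.0876,.0853],-95.2); print(np.round(monitor.observe()["orientation"],4).tolist())
E
```

```text
t 8.58 tcp [0.4542 0.0872 0.1627] grasp [0.4541 0.0872 0.1087] F [ 4.7  1.5 -1.2] M [ 0.37 -1.1   0.02] open 0.0209 gf 59.36527490615845
shift [-0.012 -0.003  0.234] turn(frac) [-0.      0.0002 -0.0001]
[[0.9958, -0.0912, -0.0011], [-0.0912, -0.9958, 0.0002], [-0.0011, -0.0001, -1.0]]
```

Request:
step_arm([
  [-0.002, -0.002, 0.015, 0, 0, 0],
  [-0.002, 0, 0.015, 0, 0, 0],
  [-0.002, 0, 0.015, 0, 0, 0],
  [0, 0, 0, 0, 0, 0],
  [0, 0, 0, 0, 0, 0],
])

```text
t: 9.0
tool_pos: [0.4535, 0.0874, 0.1581]
orientation: [[0.996, -0.091, -0.001], [-0.091, -0.996, 0.0], [-0.001, 0.0, -1.0]]
ft_force: [3.4, 1.3, -2.4]
opening: 0.0206
gripper_force: 59.3
```

Request:
step_arm([
  [-0.002, 0, 0.015, 0, 0, 0],
  [-0.002, 0, 0.015, 0, 0, 0],
  [0, 0, 0, 0, 0, 0],
  [0, 0, 0, 0, 0, 0],
])

```text
t: 9.33
tool_pos: [0.4532, 0.0874, 0.1552]
orientation: [[0.996, -0.091, -0.001], [-0.091, -0.996, 0.0], [-0.001, 0.0, -1.0]]
ft_force: [5.0, 1.5, -2.9]
opening: 0.0204
gripper_force: 59.3
```

```bash
python3 - <<'E'
from h import *
plan([.453,.0876,.0853],-95.2); print(np.round(monitor.observe()["orientation"],4).tolist())
E
```

```text
t 9.33 tcp [0.4532 0.0874 0.1552] grasp [0.4531 0.0874 0.1012] F [ 5.   1.5 -2.9] M [ 0.4  -1.1   0.01] open 0.0204 gf 59.276363253593445
shift [-0.002 -0.002  0.159] turn(frac) [ 0.      0.0002 -0.0001]
[[0.9958, -0.0912, -0.0011], [-0.0912, -0.9958, 0.0001], [-0.0011, 0.0, -1.0]]
```

Request:
step_arm([
  [0, -0.002, 0.015, 0, 0, 0],
  [0, 0, 0.015, 0, 0, 0],
  [0, 0, 0, 0, 0, 0],
  [0, 0, 0, 0, 0, 0],
])

```text
t: 9.67
tool_pos: [0.4532, 0.0874, 0.1522]
orientation: [[0.996, -0.091, -0.001], [-0.091, -0.996, -0.0], [-0.001, 0.0, -1.0]]
ft_force: [4.8, 0.2, -2.2]
opening: 0.0204
gripper_force: 59.4
```

Request:
step_arm([
  [0, 0, 0.015, 0, 0, 0],
  [0, 0, 0.015, 0, 0, 0],
  [0, 0, 0, 0, 0, 0],
  [0, 0, 0, 0, 0, 0],
])

```text
t: 10.0
tool_pos: [0.4533, 0.0875, 0.1492]
orientation: [[0.996, -0.091, -0.001], [-0.091, -0.996, -0.0], [-0.001, 0.0, -1.0]]
ft_force: [4.3, 0.4, -3.5]
opening: 0.0211
gripper_force: 59.4
```

```bash
python3 - <<'E'
from h import *
plan([.453,.0876,.0853],-95.2); print(np.round(monitor.observe()["orientation"],4).tolist())
E
```

```text
t 10.0 tcp [0.4533 0.0875 0.1492] grasp [0.4532 0.0875 0.0952] F [ 4.3  0.4 -3.5] M [ 0.15 -1.08 -0.01] open 0.0211 gf 59.35694217681885
shift [-0.003 -0.001  0.099] turn(frac) [ 0.      0.0002 -0.0001]
[[0.9958, -0.0912, -0.001], [-0.0912, -0.9958, -0.0], [-0.001, 0.0001, -1.0]]
```

Request:
step_arm([
  [0, 0, 0.015, 0, 0, 0],
  [0, 0, 0.015, 0, 0, 0],
  [0, 0, 0, 0, 0, 0],
  [0, 0, 0, 0, 0, 0],
])

```text
t: 10.33
tool_pos: [0.4533, 0.0875, 0.1462]
orientation: [[0.996, -0.091, -0.001], [-0.091, -0.996, 0.0], [-0.001, 0.0, -1.0]]
ft_force: [4.5, -0.3, -3.3]
opening: 0.0208
gripper_force: 59.4
```

Request:
step_arm([
  [0, 0, 0.015, 0, 0, 0],
  [0, 0, 0.015, 0, 0, 0],
  [0, 0, 0, 0, 0, 0],
  [0, 0, 0, 0, 0, 0],
])

```text
t: 10.67
tool_pos: [0.4534, 0.0876, 0.1432]
orientation: [[0.996, -0.091, -0.001], [-0.091, -0.996, 0.0], [-0.001, -0.0, -1.0]]
ft_force: [5.0, 0.6, -3.3]
opening: 0.0204
gripper_force: 59.4
```

```bash
python3 - <<'E'
from h import *
plan([.453,.0876,.0853],-95.2); print(np.round(monitor.observe()["orientation"],4).tolist())
E
```

```text
t 10.67 tcp [0.4534 0.0876 0.1432] grasp [0.4533 0.0876 0.0892] F [ 5.   0.6 -3.3] M [ 0.06 -1.11 -0.  ] open 0.0204 gf 59.359604716300964
shift [-0.004  0.     0.039] turn(frac) [-0.      0.0001 -0.0001]
[[0.9958, -0.0912, -0.0008], [-0.0912, -0.9958, 0.0001], [-0.0008, -0.0, -1.0]]
```

Request:
step_arm([
  [0, 0, 0.015, 0, 0, 0],
  [0, 0, 0.01, 0, 0, 0],
  [0, 0, 0, 0, 0, 0],
  [0, 0, 0, 0, 0, 0],
])

```text
t: 11.0
tool_pos: [0.4534, 0.0876, 0.1408]
orientation: [[0.996, -0.091, -0.001], [-0.091, -0.996, 0.0], [-0.001, -0.0, -1.0]]
ft_force: [5.0, -0.4, -2.5]
opening: 0.0208
gripper_force: 59.4
```

Request:
step_arm([
  [0, 0, 0.01, 0, 0, 0],
  [0, 0, 0.005, 0, 0, 0],
  [0, 0, 0, 0, 0, 0],
  [0, 0, 0, 0, 0, 0],
])

```text
t: 11.33
tool_pos: [0.4534, 0.0876, 0.1394]
orientation: [[0.996, -0.091, -0.001], [-0.091, -0.996, 0.0], [-0.001, -0.0, -1.0]]
ft_force: [3.5, -0.1, -1.0]
opening: 0.0205
gripper_force: 59.4
```

Request:
step_arm([
  [0, 0, 0.008, 0, 0, 0],
  [0, 0, 0, 0, 0, 0],
  [0, 0, 0, 0, 0, 0],
])

```text
t: 11.58
tool_pos: [0.4535, 0.0876, 0.1392]
orientation: [[0.996, -0.091, 0.0], [-0.091, -0.996, -0.0], [0.0, 0.0, -1.0]]
ft_force: [2.4, -1.4, 9.8]
opening: 0.0205
gripper_force: 60.9
```

Request:
step_arm([
  [0, 0, 0.008, 0, 0, 0],
  [0, 0, 0, 0, 0, 0],
  [0, 0, 0, 0, 0, 0],
])

```text
t: 11.83
tool_pos: [0.4535, 0.0876, 0.1392]
orientation: [[0.996, -0.091, 0.001], [-0.091, -0.996, -0.0], [0.001, 0.0, -1.0]]
ft_force: [0.2, -0.9, 18.4]
opening: 0.0206
gripper_force: 62.0
```

```bash
python3 - <<'E'
from h import *
plan([.453,.0876,.0853],-95.2); print(np.round(monitor.observe()["orientation"],4).tolist())
E
```

```text
t 11.83 tcp [0.4535 0.0876 0.1392] grasp [0.4535 0.0876 0.0852] F [ 0.2 -0.9 18.4] M [-0.26 -0.05 -0.02] open 0.0206 gf 61.964406967163086
shift [-0.005  0.001 -0.001] turn(frac) [ 0.     -0.0001 -0.0001]
[[0.9958, -0.0912, 0.0009], [-0.0912, -0.9958, -0.0003], [0.0009, 0.0002, -1.0]]
```

The shoulder has met a firm stop at exactly the expected height, with Fz rising and no further travel. I'll ease off, let go and rise.

Request:
step_arm([
  [0, 0, -0.012, 0, 0, 0],
  [0, 0, 0, 0, 0, 0],
  [0, 0, 0, 0, 0, 0],
])

```text
t: 12.08
tool_pos: [0.4535, 0.0876, 0.1393]
orientation: [[0.996, -0.091, -0.0], [-0.091, -0.996, 0.0], [-0.0, -0.0, -1.0]]
ft_force: [2.7, -1.1, 7.5]
opening: 0.0205
gripper_force: 59.8
```

Request:
step_arm([
  [0, 0, 0, 0, 0, 0],
  [0, 0, 0, 0, 0, 0],
  [0, 0, 0, 0, 0, 0],
  [0, 0, 0, 0, 0, 0],
  [0, 0, 0, 0, 0, 0],
  [0, 0, 0, 0, 0, 0],
  [0, 0, 0, 0, 0, 0],
  [0, 0, -0.1, 0, 0, 0],
  [0, 0, -0.2, 0, 0, 0],
  [0, 0, -0.3, 0, 0, 0],
  [0, 0, -0.3, 0, 0, 0],
  [0, 0, -0.2, 0, 0, 0],
], fingers=1)

```text
t: 13.08
tool_pos: [0.4536, 0.0879, 0.2513]
orientation: [[0.996, -0.091, 0.001], [-0.091, -0.996, 0.001], [0.001, -0.001, -1.0]]
ft_force: [0.7, -0.3, -0.1]
opening: 0.0855
gripper_force: 0.0
```

```bash
python3 - <<'E'
from h import *
plan([.4784,-.1751,.18],-97.5)
f=grab_frame("wrist"); pickle.dump(f,open("w3.pkl","wb")); save(f,"w3.png",s=1.5)
c=np.array([.4535,.0876]); a=np.radians(-5.2); X=np.array([np.cos(a),np.sin(a)]); Y=np.array([-X[1],X[0]])
bk=c+.12*X+.06*Y; print("BK pred",bk,"px",proj(f,[*bk,.06])*1.5,"drift top px",proj(f,[*c,.105])*1.5, "fl bolt", proj(f,[*(c+.12*Y),.082])*1.5)
E
```

```text
t 13.08 tcp [0.4536 0.0879 0.2513] grasp [0.4537 0.0879 0.1973] F [ 0.7 -0.3 -0.1] M [ 0.03 -0.06  0.02] open 0.0855 gf 0.0
shift [0.485 2.596 0.172] turn(frac) [-0.0001 -0.0002  0.0063]
BK pred [0.57844408 0.13647715] px [271.55108794  65.03987354] drift top px [382.91394545 303.18596926] fl bolt [174.29920503 289.40000982]
```

View pics/w3.png

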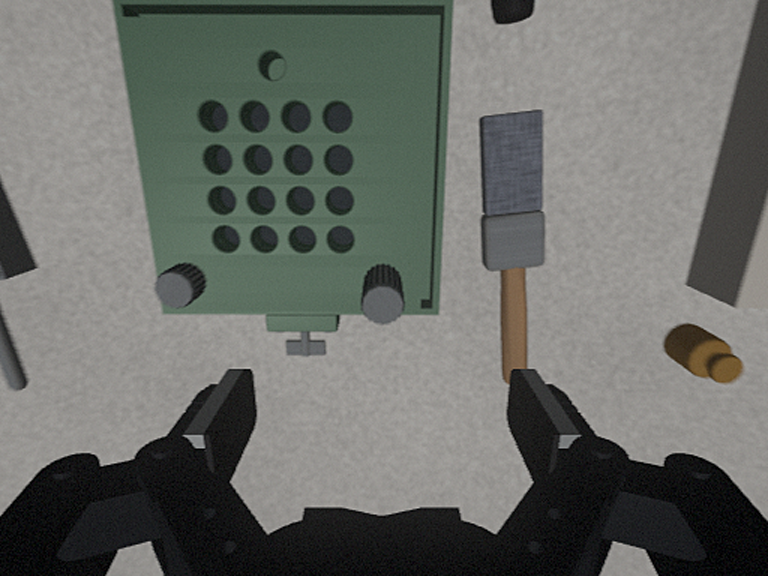

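The drift stands home with its top at (382,302), as predicted. The back hole is at (273,66), and the plate is now square. I'll fetch the nearer bolt.

Request:
step_arm([
  [0.04, 0.2, 0, 0, 0, 0],
  [0.07, 0.38, 0, 0, 0, 0],
  [0.07, 0.38, 0, 0, 0, 0],
  [0.07, 0.38, 0, 0, 0, 0],
  [0.07, 0.38, 0, 0, 0, 0],
  [0.07, 0.38, 0, 0, 0, 0],
  [0.06, 0.3, 0, 0, 0, 0],
  [0.035, 0.196, 0.17, 0, 0, 0.0063],
  [0, 0, 0, 0, 0, 0],
  [0, 0, 0, 0, 0, 0],
  [0, 0, 0, 0, 0, 0],
])

```text
t: 14.05
tool_pos: [0.4779, -0.1745, 0.2317]
orientation: [[0.992, -0.13, -0.001], [-0.13, -0.992, 0.001], [-0.001, -0.001, -1.0]]
ft_force: [-0.4, 0.8, 0.7]
opening: 0.0853
gripper_force: 0.0
```

```bash
python3 - <<'E'
from h import *
w=pickle.load(open("w3.pkl","rb"))
for n,u,v,z in(("drift",382,302,.105),("BK",273,66,.06),("BKbed",275,68,.05),("FL",180,287,.082)): print(n,np.round(atz(w,u/1.5,v/1.5,z),4))
f=grab_frame("wrist"); plan([.4784,-.1751,.0715],-97.5)
u,v=proj(f,[.4784,-.1751,.072]).round().astype(int); print(u,v)
g=cv2.cvtColor(f["img"],cv2.COLOR_RGB2GRAY)[v-40:v+40,u-40:u+40]
m=(cv2.GaussianBlur(g,(5,5),0)<125).astype(np.uint8); n,l,st,ce=cv2.connectedComponentsWithStats(m)
for i in range(1,n):
    if st[i,4]>80: print(st[i],ce[i]+[u-40,v-40],np.round(atz(f,*(ce[i]+[u-40,v-40]),.066),4))
E
```

```text
drift [0.4542 0.088  0.105 ]
BK [0.5779 0.1358 0.06  ]
BKbed [0.5786 0.1369 0.05  ]
FL [0.4655 0.2035 0.082 ]
t 14.1 tcp [ 0.4782 -0.1741  0.2321] grasp [ 0.4781 -0.174   0.1781] F [-0.1  0.4 -0.1] M [ 0.02 -0.03  0.01] open 0.0856 gf 0.0
shift [0.004 0.011 1.066] turn(frac) [-0.0001  0.0001  0.0003]
256 195
[ 25  20  30  33 795] [255.46037736 191.11572327] [ 0.4802 -0.1752  0.066 ]
[ 31  70  19  10 154] [255.81168831 230.19480519] [ 0.444  -0.1709  0.066 ]
```

Request:
step_arm([
  [0.008, 0.01, 0.2, 0, 0, 0],
  [0, 0, 0.25, 0, 0, 0],
  [0, 0, 0.25, 0, 0, 0],
  [0, 0, 0.2, 0, 0, 0],
  [0, 0, 0.1, 0, 0, 0],
  [0, 0, 0.06, 0, 0, 0],
  [0, 0, 0, 0, 0, 0],
  [0, 0, 0, 0, 0, 0],
])

```text
t: 14.77
tool_pos: [0.4792, -0.1761, 0.1267]
orientation: [[0.992, -0.13, 0.0], [-0.13, -0.992, -0.0], [0.0, 0.0, -1.0]]
ft_force: [0.1, -0.6, 0.1]
opening: 0.0854
gripper_force: 0.0
```

Request:
step_arm([
  [0, 0, 0, 0, 0, 0],
  [0, 0, 0, 0, 0, 0],
  [0, 0, 0, 0, 0, 0],
  [0, 0, 0, 0, 0, 0],
  [0, 0, 0, 0, 0, 0],
  [0, 0, 0, 0, 0, 0],
  [0, 0, 0, 0, 0, 0],
  [0, 0, 0, 0, 0, 0],
  [0, 0, 0, 0, 0, 0],
  [0, 0, 0, 0, 0, 0],
], fingers=-1)

```text
t: 15.6
tool_pos: [0.4788, -0.1766, 0.1265]
orientation: [[0.991, -0.131, -0.0], [-0.131, -0.991, -0.0], [-0.0, 0.0, -1.0]]
ft_force: [-1.4, 0.4, 5.5]
opening: 0.0199
gripper_force: 58.4
```

Request:
step_arm([
  [0, 0, -0.06, 0, 0, 0],
  [0, 0, -0.1, 0, 0, 0],
  [0, 0, -0.2, 0, 0, 0],
  [0, 0, -0.25, 0, 0, 0],
  [0, 0, -0.25, 0, 0, 0],
  [0, 0, -0.2, 0, 0, 0],
  [0, 0, 0, 0, 0, -0.0065],
  [0, 0, 0, 0, 0, 0],
  [0, 0, 0, 0, 0, 0],
])

```text
t: 16.35
tool_pos: [0.4784, -0.1765, 0.2325]
orientation: [[0.996, -0.091, -0.0], [-0.091, -0.996, -0.0], [-0.0, 0.0, -1.0]]
ft_force: [-0.6, -0.3, -1.1]
opening: 0.0195
gripper_force: 58.7
```

```bash
python3 - <<'E'
from h import *
plan([.5783,.1363,.16],-95.2)
E
```

```text
t 16.35 tcp [ 0.4784 -0.1765  0.2325] grasp [ 0.4784 -0.1765  0.1785] F [-0.6 -0.3 -1.1] M [-0.02 -0.03 -0.03] open 0.0195 gf 58.68866264820099
shift [ 0.71  -3.206  0.184] turn(frac) [ 0.      0.0001 -0.0001]
```

Request:
step_arm([
  [0.03, -0.15, 0, 0, 0, 0],
  [0.07, -0.3, 0, 0, 0, 0],
  [0.08, -0.37, 0, 0, 0, 0],
  [0.08, -0.37, 0, 0, 0, 0],
  [0.08, -0.37, 0, 0, 0, 0],
  [0.08, -0.37, 0, 0, 0, 0],
  [0.08, -0.37, 0, 0, 0, 0],
  [0.08, -0.37, 0, 0, 0, 0],
  [0.07, -0.3, 0, 0, 0, 0],
  [0.06, -0.236, 0.1, 0, 0, 0],
  [0, 0, 0.15, 0, 0, 0],
  [0, 0, 0.12, 0, 0, 0],
])

```text
t: 17.35
tool_pos: [0.5777, 0.139, 0.1932]
orientation: [[0.996, -0.087, -0.003], [-0.087, -0.996, 0.001], [-0.003, -0.001, -1.0]]
ft_force: [0.0, -0.6, -0.9]
opening: 0.0197
gripper_force: 58.8
```

Request:
step_arm([
  [0, 0, 0, 0, 0, 0],
  [0, 0, 0, 0, 0, 0],
  [0, 0, 0, 0, 0, 0],
  [0, 0, 0, 0, 0, 0],
  [0, 0, 0, 0, 0, 0],
])

```text
t: 17.77
tool_pos: [0.5786, 0.1362, 0.1957]
orientation: [[0.996, -0.091, 0.001], [-0.091, -0.996, 0.0], [0.001, -0.0, -1.0]]
ft_force: [0.2, -0.8, -0.2]
opening: 0.0195
gripper_force: 58.8
```

```bash
python3 - <<'E'
from h import *
plan([.5783,.1363,.1375],-95.2)
w=grab_frame("wrist"); s=grab_frame("side"); pickle.dump((w,s),open("w4.pkl","wb"))
st=monitor.observe(); R=np.array(st["orientation"]);c=np.array(st["tool_pos"]); print(R.round(4).tolist())
nose=c+R[:,2]*(.054+.0525)
r=lambda a,k:cv2.resize(a[:,:,::-1],None,fx=k,fy=k,interpolation=cv2.INTER_CUBIC)
h=[.5783,.1363,.06]
for n,f in(("w",w),("s",s)): print(n,"tip",proj(f,nose),"hole",proj(f,h))
u,v=proj(w,h).round().astype(int); us,vs=proj(s,h).round().astype(int); print(u-50,v-50,us-33,vs-33)
cv2.imwrite("pics/n4.png",np.hstack([r(w["img"][v-50:v+50,u-50:u+50],4)[:396,:396],r(s["img"][vs-33:vs+33,us-33:us+33],6)[:396,:396]]))
E
```

```text
t 17.77 tcp [0.5786 0.1362 0.1957] grasp [0.5786 0.1362 0.1417] F [ 0.2 -0.8 -0.2] M [0.03 0.05 0.02] open 0.0195 gf 58.833873867988586
shift [-0.003 -0.001  0.042] turn(frac) [-0.0001 -0.0001 -0.    ]
[[0.9959, -0.0905, 0.0004], [-0.0905, -0.9959, 0.0003], [0.0004, -0.0003, -1.0]]
w tip [254.82476686 222.68148179] hole [254.7801136  207.07535072]
s tip [237.27708314 229.82707843] hole [237.67716024 237.73750134]
205 157 205 205
```

View pics/n4.png

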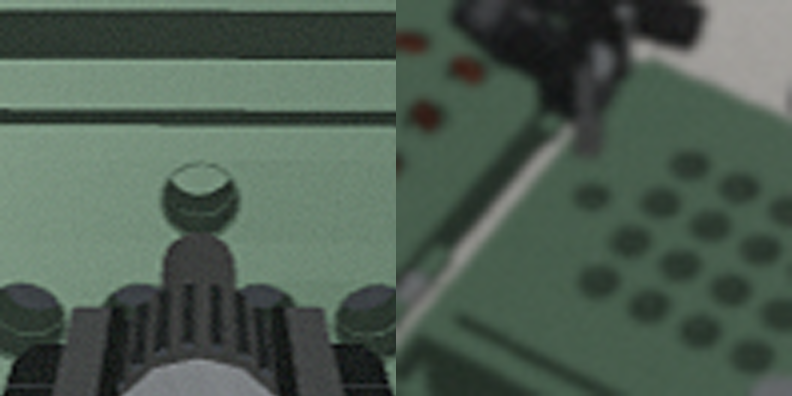

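Crop: the back hole is at wrist (255.1,206.8) and the shank is centred at u=254.8. The side view agrees (tip at 237.3, hole at 237.7), so the shank is within about 0.3 mm of the hole. I'll go down in steps.

Request:
step_arm([
  [0, 0.002, 0.08, 0, 0, 0],
  [0, 0, 0.08, 0, 0, 0],
  [0, 0, 0.06, 0, 0, 0],
  [0, 0, 0.04, 0, 0, 0],
  [0, 0, 0, 0, 0, 0],
  [0, 0, 0, 0, 0, 0],
  [0, 0, 0, 0, 0, 0],
])

```text
t: 18.45
tool_pos: [0.5783, 0.1364, 0.1689]
orientation: [[0.996, -0.09, -0.001], [-0.09, -0.996, 0.0], [-0.001, -0.0, -1.0]]
ft_force: [0.2, 0.5, -0.7]
opening: 0.0196
gripper_force: 58.8
```

Request:
step_arm([
  [0, 0, 0.02, 0, 0, 0],
  [0, 0, 0.02, 0, 0, 0],
  [0, 0, 0.02, 0, 0, 0],
  [0, 0, 0, 0, 0, 0],
  [0, 0, 0, 0, 0, 0],
  [0, 0, 0, 0, 0, 0],
])

```text
t: 18.95
tool_pos: [0.5782, 0.1363, 0.1629]
orientation: [[0.996, -0.09, -0.001], [-0.09, -0.996, 0.0], [-0.001, -0.0, -1.0]]
ft_force: [-0.3, 0.3, -0.5]
opening: 0.0196
gripper_force: 58.8
```

```bash
python3 - <<'E'
from h import *
plan([.5783,.1363,.0825],-95.2); print(np.round(monitor.observe()["orientation"],4).tolist())
E
```

```text
t 18.95 tcp [0.5782 0.1363 0.1629] grasp [0.5782 0.1363 0.1089] F [-0.3  0.3 -0.5] M [ 0.03  0.02 -0.02] open 0.0196 gf 58.83417069911957
shift [ 0.001 -0.     0.264] turn(frac) [-0.      0.0001  0.0001]
[[0.9959, -0.09, -0.0007], [-0.09, -0.9959, 0.0001], [-0.0007, -0.0, -1.0]]
```

Request:
step_arm([
  [0, 0, 0.02, 0, 0, 0],
  [0, 0, 0.02, 0, 0, 0],
  [0, 0, 0.02, 0, 0, 0],
  [0, 0, 0.02, 0, 0, 0],
  [0, 0, 0, 0, 0, 0],
  [0, 0, 0, 0, 0, 0],
])

```text
t: 19.45
tool_pos: [0.5781, 0.1362, 0.1547]
orientation: [[0.996, -0.09, -0.001], [-0.09, -0.996, -0.0], [-0.001, 0.0, -1.0]]
ft_force: [0.1, 0.7, -1.7]
opening: 0.0198
gripper_force: 58.8
```

Request:
step_arm([
  [0, 0, 0.015, 0, 0, 0],
  [0, 0, 0.015, 0, 0, 0],
  [0, 0, 0, 0, 0, 0],
  [0, 0, 0, 0, 0, 0],
])

```text
t: 19.78
tool_pos: [0.5781, 0.1363, 0.1518]
orientation: [[0.996, -0.09, -0.001], [-0.09, -0.996, 0.0], [-0.001, 0.0, -1.0]]
ft_force: [0.7, 1.3, -0.9]
opening: 0.0199
gripper_force: 58.8
```

The shank has gone into the bed hole without resistance. I'll carry on to the head.

Request:
step_arm([
  [0, 0, 0.02, 0, 0, 0],
  [0, 0, 0.02, 0, 0, 0],
  [0, 0, 0.02, 0, 0, 0],
  [0, 0, 0.02, 0, 0, 0],
  [0, 0, 0.02, 0, 0, 0],
  [0, 0, 0.02, 0, 0, 0],
  [0, 0, 0, 0, 0, 0],
  [0, 0, 0, 0, 0, 0],
  [0, 0, 0, 0, 0, 0],
])

```text
t: 20.53
tool_pos: [0.5782, 0.1363, 0.14]
orientation: [[0.996, -0.09, -0.001], [-0.09, -0.996, 0.0], [-0.001, -0.0, -1.0]]
ft_force: [0.5, -0.4, -1.1]
opening: 0.02
gripper_force: 58.8
```

Request:
step_arm([
  [0, 0, 0.012, 0, 0, 0],
  [0, 0, 0.012, 0, 0, 0],
  [0, 0, 0, 0, 0, 0],
  [0, 0, 0, 0, 0, 0],
])

```text
t: 20.87
tool_pos: [0.5781, 0.1363, 0.1374]
orientation: [[0.996, -0.09, -0.001], [-0.09, -0.996, 0.0], [-0.001, -0.0, -1.0]]
ft_force: [-0.3, 1.2, -0.5]
opening: 0.0197
gripper_force: 58.8
```

Request:
step_arm([
  [0, 0, 0.01, 0, 0, 0],
  [0, 0, 0.005, 0, 0, 0],
  [0, 0, 0, 0, 0, 0],
  [0, 0, 0, 0, 0, 0],
])

```text
t: 21.2
tool_pos: [0.5783, 0.1363, 0.1365]
orientation: [[0.996, -0.09, -0.0], [-0.09, -0.996, 0.0], [-0.0, -0.0, -1.0]]
ft_force: [-1.2, -0.1, 4.8]
opening: 0.0197
gripper_force: 59.3
```

Request:
step_arm([
  [0, 0, 0.007, 0, 0, 0],
  [0, 0, 0, 0, 0, 0],
  [0, 0, 0, 0, 0, 0],
  [0, 0, -0.009, 0, 0, 0],
  [0, 0, 0, 0, 0, 0],
])

```text
t: 21.62
tool_pos: [0.5783, 0.1363, 0.1365]
orientation: [[0.996, -0.09, -0.0], [-0.09, -0.996, 0.0], [-0.0, -0.0, -1.0]]
ft_force: [-0.6, -0.6, 5.6]
opening: 0.0195
gripper_force: 59.1
```

Request:
step_arm([
  [0, 0, 0, 0, 0, 0],
  [0, 0, 0, 0, 0, 0],
  [0, 0, 0, 0, 0, 0],
  [0, 0, 0, 0, 0, 0],
  [0, 0, 0, 0, 0, 0],
  [0, 0, 0, 0, 0, 0],
  [0, 0, 0, 0, 0, 0],
  [0, 0, -0.1, 0, 0, 0],
  [0, 0, -0.2, 0, 0, 0],
  [-0.2, 0, -0.3, 0, 0, 0],
  [-0.3, 0, -0.3, 0, 0, 0],
  [-0.2, 0, -0.2, 0, 0, 0],
], fingers=1)

```text
t: 22.62
tool_pos: [0.5076, 0.1431, 0.2484]
orientation: [[0.996, -0.09, 0.001], [-0.09, -0.996, 0.001], [0.001, -0.001, -1.0]]
ft_force: [-0.2, 0.2, -0.6]
opening: 0.0852
gripper_force: 0.0
```

Request:
step_arm([
  [0, 0, 0, 0, 0, 0],
  [0, 0, 0, 0, 0, 0],
  [0, 0, 0, 0, 0, 0],
])

```text
t: 22.87
tool_pos: [0.5096, 0.1422, 0.2459]
orientation: [[0.996, -0.09, 0.0], [-0.09, -0.996, -0.0], [0.0, 0.0, -1.0]]
ft_force: [0.2, -0.4, -0.1]
opening: 0.0857
gripper_force: 0.0
```

```bash
python3 - <<'E'
from h import *
plan(None); f=grab_frame("wrist"); s=grab_frame("side")
a=cv2.resize(f["img"][:300,60:460],None,fx=1,fy=1); b=cv2.resize(s["img"][140:340,170:370],(300,300))
cv2.imwrite("pics/end.png",np.hstack([a,b])[:,:,::-1])
print(proj(f,[.5783,.1363,.082])-[60,0],proj(f,[.4535,.0876,.105])-[60,0])
E
```

```text
t 22.87 tcp [0.5096 0.1422 0.2459] grasp [0.5096 0.1422 0.1919] F [ 0.2 -0.4 -0.1] M [-0.05  0.02 -0.05] open 0.0857 gf 0.0
[194.42205653 110.1232143 ] [266.9188188 262.326023 ]
```

View pics/end.png

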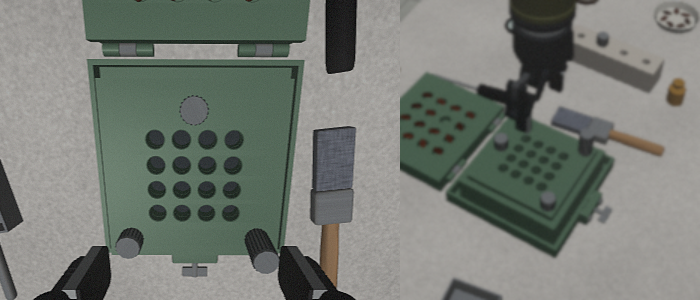

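The bolt head is flat at the back hole at (194,110), as predicted. The drift stands upright at (262,250), the other bolt is still in the block (side view, 603,40), and the gripper is clear. I'll hand it in.

```bash
python3 -c "
from station import ctrl
print(ctrl.close_job())"
```

```text
the job is handed in; nothing more can be done
None
```

The drift pin is home in the front right hole and one bolt is fully home in the middle back hole; the other bolt still stands in the block, nothing else was touched, and I handed the job in at about 23 s (no verdict was returned).

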